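# Set the stock tags on a bin rack

### The job

Each bin in the grey rack has a hinged tag in front of it, red on one face and green on the other. With a fingertip, push tags over on their pins to the other stop where needed, so that the tags of the bins full of brass standoffs show their green faces to the robot and the tag of the nearly empty bin shows its red face. Only push the tags; leave the bins and the other things on the worktop where they are, and lift nothing.

Things in the scene. Friction and masses are not known exactly. Their poses are not given: they have to be found in the camera images.
- stock_rack: Grey rack fixed to the worktop, 370 mm long, with three bays 120 mm apart. Origin: underside, middle of the front fascia; x points from the robot towards the bins, y left along the fascia, z up. The fascia is 40 mm high, 12 mm thick; a tag stands on it in the middle of each bay, the bay's bin behind it (+x). Only the tags rise above 50 mm. Its small white labels are blank.
- pivot_1 (a point): Point on the upright pin of tag 1, 70 mm above the worktop, at mid-height of the tag leaf. The pin stands on the fascia and does not move; which bay it is in varies.
- edge_1 (a point): Middle of the free upright edge of tag 1, 57 mm from the pin, 70 mm above the worktop; it swings with the tag.
- tag_1 (a joint): Swing of the tag, rad, counter-clockwise from above; passes on the robot's side. 0 (stop): leaf points left (rack +y, 15 deg towards the robot), red face with white bar seen. 2.618 (stop): points right (15 deg towards the robot), green face with white disc seen. No spring; stays put, 0.3 N at the edge moves it. Leaf 4 mm thick, 48-92 mm above the worktop (pin cap 97); fingers can come down behind it.
- pivot_2 (a point): Point on the upright pin of tag 2, 70 mm above the worktop, at mid-height of the tag leaf. The pin stands on the fascia and does not move; which bay it is in varies.
- edge_2 (a point): Middle of the free upright edge of tag 2, 57 mm from the pin, 70 mm above the worktop; it swings with the tag.
- tag_2 (a joint): Swing of the tag, rad, counter-clockwise from above; passes on the robot's side. 0 (stop): leaf points left (rack +y, 15 deg towards the robot), red face with white bar seen. 2.618 (stop): points right (15 deg towards the robot), green face with white disc seen. No spring; stays put, 0.3 N at the edge moves it. Leaf 4 mm thick, 48-92 mm above the worktop (pin cap 97); fingers can come down behind it.
- pivot_3 (a point): Point on the upright pin of tag 3, 70 mm above the worktop, at mid-height of the tag leaf. The pin stands on the fascia and does not move; which bay it is in varies.
- edge_3 (a point): Middle of the free upright edge of tag 3, 57 mm from the pin, 70 mm above the worktop; it swings with the tag.
- tag_3 (a joint): Swing of the tag, rad, counter-clockwise from above; passes on the robot's side. 0 (stop): leaf points left (rack +y, 15 deg towards the robot), red face with white bar seen. 2.618 (stop): points right (15 deg towards the robot), green face with white disc seen. No spring; stays put, 0.3 N at the edge moves it. Leaf 4 mm thick, 48-92 mm above the worktop (pin cap 97); fingers can come down behind it.
- bin_full_a: Loose blue open bin, 62 x 92 x 42 mm (x, y, z), heaped to the rim with brass standoffs: a full bin. Origin at the centre of its underside; it stands in one of the rack's bays, its centre 43 mm behind that bay's tag pin. Which bay varies.
- bin_full_b: Loose blue open bin, 62 x 92 x 42 mm (x, y, z), heaped to the rim with brass standoffs: a full bin. Origin at the centre of its underside; it stands in one of the rack's bays, its centre 43 mm behind that bay's tag pin. Which bay varies.
- bin_low: Loose blue open bin, 62 x 92 x 42 mm, with only two brass standoffs left on its floor: not full. Origin at the centre of its underside; it stands in one of the rack's bays, its centre 43 mm behind that bay's tag pin. Which bay varies.
- solder_reel_blue: Reel of solder wire with blue flanges, 74 mm wide, 66 mm high, standing on end; a loose bystander. Origin at the centre of its underside.
- braid_reel: Flat clear reel of desoldering braid with a pink disc, 67 x 84 x 14 mm; a loose bystander. Origin at the centre of its underside.
- flux_bottle: White bottle with a needle spout, 45 mm wide, 134 mm high; a loose bystander. Origin at the centre of its underside.
- tweezers_black: Black tweezers, 14 x 143 x 8 mm; a loose bystander. Origin at the centre of its underside.
- circuit_board: Black circuit board, 72 x 109 x 7 mm; a loose bystander. Origin at the centre of its underside.
- side_cutters: Side cutters with black handles, 39 x 130 x 13 mm; a loose bystander. Origin at the centre of its underside.
- tweezers_orange: Orange tweezers, 14 x 107 x 8 mm; a loose bystander. Origin at the centre of its underside.

How it is judged:
At the end, for the whole second after the job is handed in: The tag before each full bin is within 0.45 rad of its green stop (joint above 2.17), the tag before the nearly empty bin within 0.45 rad of its red stop (joint below 0.45), all tags are still, and each bin is in its bay (centre within 65 mm of the tag pin) (((horizontal distance between pivot_1 and bin_full_a below 0.065 m and value of joint tag_1 above 2.17 rad) or (horizontal distance between pivot_1 and bin_full_b below 0.065 m and value of joint tag_1 above 2.17 rad) or (horizontal distance between pivot_1 and bin_low below 0.065 m and value of joint tag_1 below 0.45 rad)) and ((horizontal distance between pivot_2 and bin_full_a below 0.065 m and value of joint tag_2 above 2.17 rad) or (horizontal distance between pivot_2 and bin_full_b below 0.065 m and value of joint tag_2 above 2.17 rad) or (horizontal distance between pivot_2 and bin_low below 0.065 m and value of joint tag_2 below 0.45 rad)) and ((horizontal distance between pivot_3 and bin_full_a below 0.065 m and value of joint tag_3 above 2.17 rad) or (horizontal distance between pivot_3 and bin_full_b below 0.065 m and value of joint tag_3 above 2.17 rad) or (horizontal distance between pivot_3 and bin_low below 0.065 m and value of joint tag_3 below 0.45 rad)) and velocity of joint tag_1 between -0.1 and 0.1 rad/s and velocity of joint tag_2 between -0.1 and 0.1 rad/s and velocity of joint tag_3 between -0.1 and 0.1 rad/s); the robot touches nothing.
It fails at once if a bin is lifted, or pushed more than 25 mm out of its place (distance of any of bin_full_a, bin_full_b, bin_low from where it was at the start of the episode above 0.025 m or z of any of bin_full_a, bin_full_b, bin_low in the frame of stock_rack above 0.016 m).
It fails at once if a bystander is lifted or moved more than 30 mm (distance of any of solder_reel_blue, braid_reel, flux_bottle, tweezers_black, circuit_board, side_cutters, tweezers_orange from where it was at the start of the episode above 0.03 m).
It also fails if it takes over 54 s, if anything falls off the work surface, if the arm or the gripper's body presses on something with over 40 N, if the wrist force passes 120 N, or if a joint passes its speed limit or range.

### The arm

A 6-joint arm with a two-finger parallel gripper is mounted at the origin on a cart in front of the work surface, level with it; the furniture and walls round the work are solid. World frame = base frame: x ahead of the robot, y to its left, z up, the work surface at z = 0. Lengths are in m, angles in rad, forces in N, time in s.
With the tool pointing down it reaches from about 0.375 to 0.925 m from the base axis. Payload 5.7 kg.
Tool frame: the origin (TCP) lies on the centre line of the jaws, within the pads' length; the fingertips stand 11 mm ahead of it and the grasp point (between the pads) lies 8 mm behind it; z points along the fingers, y is the direction in which the jaws open and shut (so a half turn about z gives the same grasp; the last joint's range is limited). The gripper opens to 88 mm and grips with 3 to 60 N. Pads are 20 mm wide; open, the fingers measure 115 mm over their backs; the gripper's body (75 mm by 178 mm) begins 61 mm behind the grasp point.
Start: joints at [1.159, 0.359, 1.51, -0, 1.272, -0.115], TCP at [0.175, 0.574, 0.234] pointing down, gripper open.
Joint ranges: [-2.97, 2.97], [-1.01, 2.36], [0.21, 2.38], [-0.96, 4.11], [0.2, 2.71], [-2.98, 2.98]. Speed limits (rad/s): [2.39, 2.39, 3.14, 3.14, 3.14, 3.14].

### API

Orientations are given as a unit quaternion [w, x, y, z].
In Python, from bench import state, snapshot, camera_params, sign_off gives the robot as it stands. The module is installed in compiled form; this text tells all that it offers.
- The arm moves only by the tool arm_command, never from a script. Its argument "moves" is a list of rows, each a list of 7 numbers: the shift along the world's x, y, z in m, then the turn, a rotation vector about the world's x, y, z in degrees, then the finger opening in m, from 0 to 0.0878. In form: [[x, y, z, wx, wy, wz, jaw], ...]. A call has 1 to 20 rows; each row is the pose to reach, as a shift and turn from the pose commanded when the call began; what a row does not reach only later rows make up. A row lasts 1/12 s, in which the tool goes at most 41.7 mm and 7.16 degrees, less where a joint would pass 70% of its speed; a pose out of reach is approached as far as the arm can. A call with a gripper value outside its range is refused whole. The fingers move at their own pace and stop on an object; "newtons" is the grip in N (left out, the last holds). Time passes only in rows, so rows that repeat a pose let the fingers close. It gives the time, the measured TCP pose, the force and the opening at its end, in the units of the state.
- state(): the state, without advancing time (a new reading comes with each control period).
- snapshot(name): name is "side" or "top" or "wrist"; returns the picture (384x512x3 uint8, red, green, blue); there is no depth.
- camera_params(name): a dict with "fov_y" (degrees; the focal length in pixels is half the picture's height over the tangent of half this angle, whatever the lens; pixels are square), "cx", "cy" (the principal point, pixels), "origin" and "rotation" of the camera in the world; the wrist camera has in their place "T_tool_cam" (4x4, takes a point from camera to tool coordinates, whose origin is the TCP and whose axes are the flange's). Camera axes: x right, y up, looking along -z (the intrinsics and any distortion apply to the point x, -y, -z); pixel columns grow to the right and rows downward; lengths in m; the calibration is good to about 2 mm. The wrist camera is an equidistant fisheye: a pixel r from the principal point sees the ray r / f radians off the axis. A picture is of the moment at which its call begins: read the wrist's pose just before it. camera_params takes no time and is no camera call.
- sign_off(): hands the job in, once; it reports no verdict.
The state is a dict: "t": time; "joints": joint angles; "joint_vel": joint speeds; "effort": joint torques, N m; "eef_pos": TCP position; "ee_rot": TCP orientation; "ft_force": force on the tool from outside, world axes, zero at the start; "ft_torque": the same for the moment, N m; "opening": finger opening in m.
Only numpy, scipy, OpenCV 4.12 (cv2) and the standard library are available. Lean on these libraries where they do the work, as an engineer would, in place of code of your own. Each camera call takes 0.05 s, during which the arm holds its last target. There are 200 camera calls.

## Working session

There is one attempt and no reset: what is moved stays moved. The work goes in short steps, Python scripts to look and compute and a tool call to move; the robot and the scene stay as the last step left them, time stands still between calls to the robot, and variables do not carry over. Pictures are saved under pics/ and viewed, about 8 in all and at most 12, crops included, and the job is handed in when it is done.

Besides the shell and the picture viewer there is one more tool, called after "Call:" as name(argument=value, ...), one argument or row to a line, values as JSON. arm_command: Moves the arm, as the interface text tells. Its arguments: {"type":"object","properties":{"moves":{"type":"array","items":{"type":"array","items":{"type":"number"}}},"newtons":{"type":"number"}},"required":["moves"]}

```bash
mkdir -p pics; cat > h.py <<'E'
import numpy as np,cv2
from bench import *
def save(n,f):
    im=snapshot(n); cv2.imwrite('pics/'+f,im[:,:,::-1]); return im
def ray(n,u,v):
    c=camera_params(n); f=192/np.tan(np.radians(c['fov_y']/2))
    d=np.array([(u-c['cx'])/f,-(v-c['cy'])/f,-1]); return np.array(c['origin']),np.array(c['rotation'])@d
def atz(n,u,v,z):
    o,d=ray(n,u,v); return o+d*(z-o[2])/d[2]
def tri(a,b):
    (o1,d1),(o2,d2)=ray('top',*a),ray('side',*b)
    s=np.linalg.lstsq(np.c_[d1,-d2],o2-o1,rcond=None)[0]
    p,q=o1+s[0]*d1,o2+s[1]*d2; return (p+q)/2,np.linalg.norm(p-q)
E
python3 - <<'E'
from h import *
a=save('top','t.png');b=save('side','s.png')
for n in('top','side'):print(camera_params(n))
s=state();print(s['t'],s['eef_pos'],s['ee_rot'],s['opening'])
E
```

```text
{'fov_y': 44.5223311904987, 'cx': 253.95232340648238, 'cy': 194.94834511375976, 'origin': array([0.29038334, 0.0562957 , 1.60174534]), 'rotation': array([-0.69939707, -0.05508003,  0.05183265,  0.71072027])}
{'fov_y': 52.53101883876371, 'cx': 248.77685037324053, 'cy': 192.55283739358296, 'origin': array([-0.22095638, -0.2587592 ,  1.10042902]), 'rotation': array([ 0.79034917,  0.27283801, -0.18213542, -0.51743047])}
0.1 [0.17526815 0.57323245 0.2329118 ] [-1.84049867e-04  1.47856490e-01  9.89008506e-01 -7.74271919e-04] 0.08797682204875494
```

View pics/t.png

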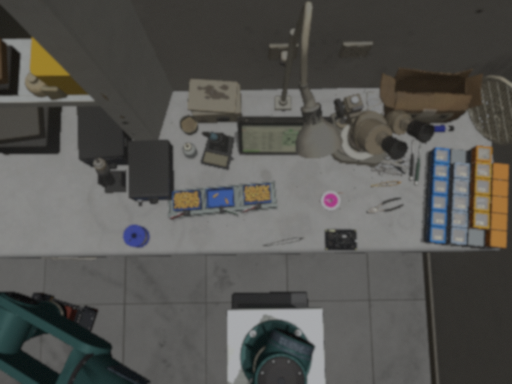

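View pics/s.png

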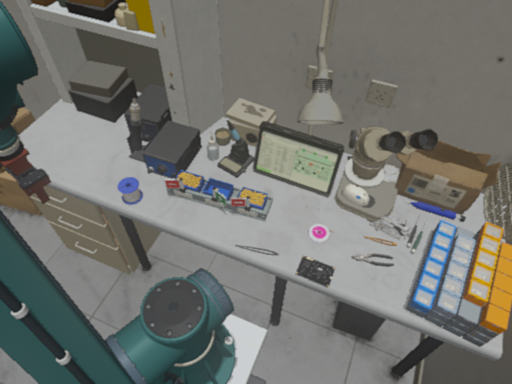

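The two orange-filled bins, at top (187,199) and (257,193), are full. The middle one at (220,197) looks low. Next I'll enlarge both views.

```bash
sed -i "s/np.array(c\['rotation'\])@d/R.from_quat(np.roll(c['rotation'],-1)).apply(d)/; 1a from scipy.spatial.transform import Rotation as R" h.py
python3 - <<'E'
import cv2,numpy as np
t=cv2.imread('pics/t.png')[172:226,160:285];s=cv2.imread('pics/s.png')[165:220,160:280]
g=lambda i:cv2.convertScaleAbs(cv2.resize(i,(800,int(i.shape[0]*800/i.shape[1])),interpolation=cv2.INTER_CUBIC),alpha=1.5)
t=g(t);s=g(s)[:600-0]
cv2.imwrite('pics/t2.png',t);cv2.imwrite('pics/s2.png',s)
E
```

```text
(no output)
```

View pics/t2.png

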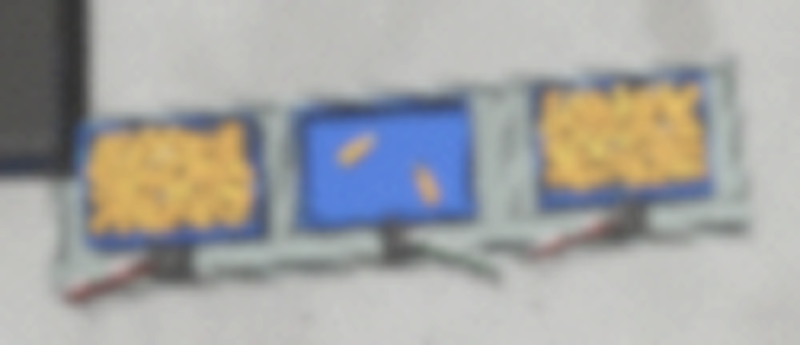

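View pics/s2.png

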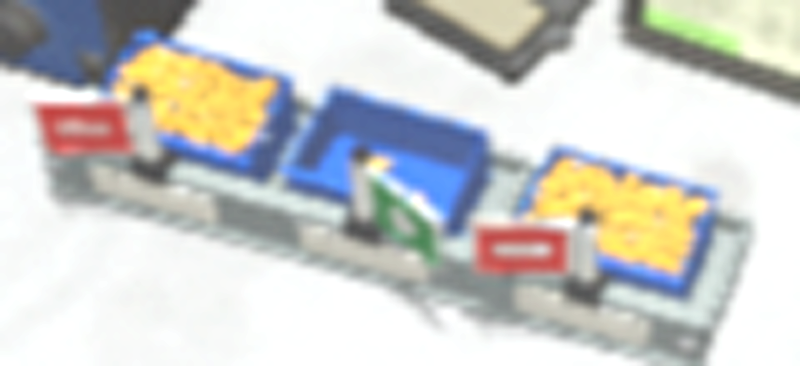

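All three tags are at the wrong stop: left and right are red in front of full bins, and the middle is green in front of the nearly empty bin. Now I'll measure the pin caps and leaf edges.

```bash
python3 - <<'E'
from h import *
T=lambda u,v:(160+u/6.4-.42,172+v/6.4-.42); S=lambda u,v:(160+u/6.667-.42,165+v/6.667-.42)
for n,a,b in [('pinL',(172,252),(140,93)),('pinM',(393,236),(360,155)),('pinR',(630,213),(588,215)),
 ('edgeLtop',(70,296),(37,106)),('edgeMtop',(498,276),(440,212)),('edgeRtop',(535,254),(478,228))]:
    p,e=tri(T(*a),S(*b)); print(n,p.round(4),round(e,4),'top@.095',atz('top',*T(*a),.095)[:2].round(4),'side@.095',atz('side',*S(*b),.095)[:2].round(4))
E
```

```text
pinL [0.4691 0.2819 0.1016] 0.0054 top@.095 [0.4714 0.2806] side@.095 [0.4723 0.2877]
pinM [0.4782 0.1674 0.0979] 0.0029 top@.095 [0.4778 0.1688] side@.095 [0.4809 0.1673]
pinR [0.4874 0.0477 0.1005] 0.0026 top@.095 [0.4875 0.0488] side@.095 [0.492  0.0482]
edgeLtop [0.45   0.3346 0.0868] 0.0029 top@.095 [0.4499 0.332 ] side@.095 [0.4438 0.3311]
edgeMtop [0.4566 0.1136 0.1049] 0.0045 top@.095 [0.4566 0.1159] side@.095 [0.4646 0.1153]
edgeRtop [0.4685 0.0971 0.0869] 0.0004 top@.095 [0.4674 0.0971] side@.095 [0.4631 0.0941]
```

```bash
python3 - <<'E'
import cv2,numpy as np
t=cv2.imread('pics/t.png')[130:210,85:185];s=cv2.imread('pics/s.png')[90:190,115:215]
g=lambda i:cv2.convertScaleAbs(cv2.resize(i,None,fx=4,fy=4,interpolation=cv2.INTER_CUBIC),alpha=1.8,beta=20)
t=g(t);t=np.vstack([t,np.zeros((80,400,3),np.uint8)])
cv2.imwrite('pics/box.png',np.hstack([t,g(s)]))
E
```

```text
(no output)
```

View pics/box.png

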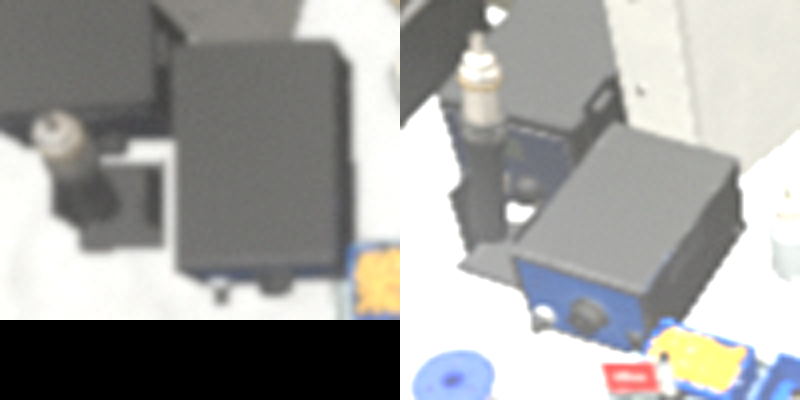

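```bash
python3 - <<'E'
from h import *
print(tri((85+336/4,130+266/4),(115+243/4,90+292/4)))
print(tri((85+178/4,130+268/4),(115+115/4,90+252/4)))
print('knob',atz('top',85+275/4,130+290/4,.06),'reel',atz('top',136,236,.066))
E
```

```text
(array([0.51917639, 0.3342144 , 0.10517157]), np.float64(0.003762684280884687))
(array([0.51971588, 0.46434217, 0.10020409]), np.float64(0.0012120628916680613))
knob [0.50568931 0.39467784 0.06      ] reel [0.39511311 0.44968755 0.066     ]
```

Call:
arm_command(
  moves=[
    [0.331,-0.484,0,0,0,21.4,0],
    [0.331,-0.484,0,0,0,21.4,0],
    [0.331,-0.484,0,0,0,21.4,0],
    [0.331,-0.484,0,0,0,21.4,0],
    [0.331,-0.484,0,0,0,21.4,0],
    [0.331,-0.484,0,0,0,21.4,0],
    [0.331,-0.484,0,0,0,21.4,0],
    [0.331,-0.484,0,0,0,21.4,0],
    [0.331,-0.484,0,0,0,21.4,0],
    [0.331,-0.484,0,0,0,21.4,0],
    [0.331,-0.484,0,0,0,21.4,0],
    [0.331,-0.484,0,0,0,21.4,0],
    [0.331,-0.484,0,0,0,21.4,0],
    [0.331,-0.484,0,0,0,21.4,0],
    [0.331,-0.484,0,0,0,21.4,0],
    [0.331,-0.484,0,0,0,21.4,0],
    [0.331,-0.484,-0.06,0,0,21.4,0],
    [0.331,-0.484,-0.06,0,0,21.4,0],
    [0.331,-0.484,-0.06,0,0,21.4,0],
  ],
)

```text
t: 1.68
eef_pos: [0.5019, 0.0908, 0.1698]
ee_rot: [-0.004, -0.039, 0.999, 0.0]
ft_force: [-0.1, 0.1, -0.7]
opening: 0.0006
```

```bash
cat >> h.py <<'E'
def wproj(P):
    s=state();c=camera_params('wrist');T=np.eye(4);T[:3,:3]=R.from_quat(np.roll(s['ee_rot'],-1)).as_matrix();T[:3,3]=s['eef_pos']
    p=np.linalg.inv(T@c['T_tool_cam'])@np.r_[P,1];x,y,z=p[0],-p[1],-p[2]
    f=192/np.tan(np.radians(c['fov_y']/2));r=np.hypot(x,y);k=f*np.arctan2(r,z)/r
    return c['cx']+k*x,c['cy']+k*y
E
python3 - <<'E'
from h import *
s=state();print(s['eef_pos'])
P=[wproj(p) for p in([.489,.048,.097],[.4685,.098,.092],[.479,.168,.097],state()['eef_pos']+np.array([0,0,-.011]))]
im=save('wrist','w1.png')[:,:,::-1].copy()
for u,v in P: cv2.drawMarker(im,(int(u),int(v)),(255,0,255),0,8); print(u,v)
cv2.imwrite('pics/w1.png',cv2.resize(im,(800,600)))
E
```

```text
[0.50186181 0.09083161 0.1698015 ]
204.03166671632277 179.96183236266796
270.1372655332893 157.66020871236043
356.1527312795864 179.28960043802343
257.48156355553897 229.47165680630653
```

View pics/w1.png

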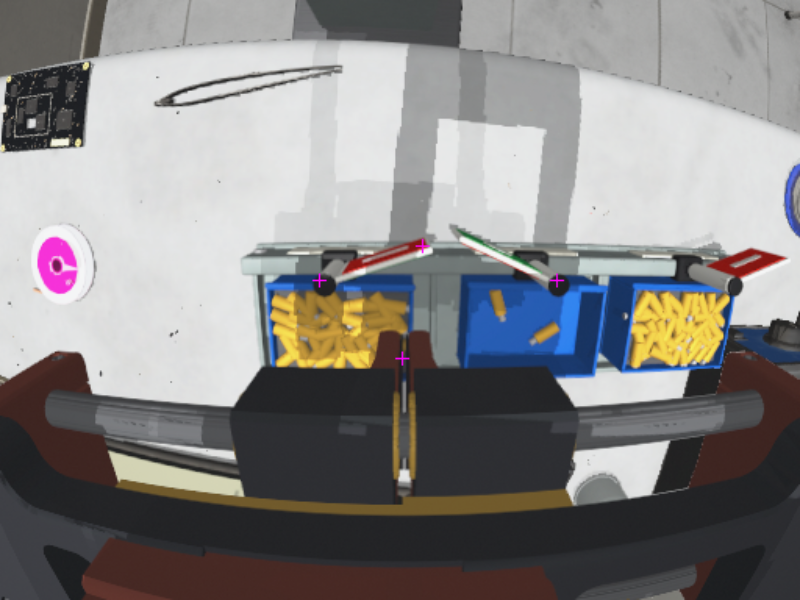

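Call:
arm_command(
  moves=[
    [0,0,-0.04,0,0,0,0],
    [0,0,-0.075,0,0,0,0],
    [0,0,-0.095,0,0,0,0],
    [0,0,-0.095,0,0,0,0],
    [-0.012,0,-0.095,0,0,0,0],
    [-0.022,0,-0.095,0,0,0,0],
    [-0.033,-0.005,-0.095,0,0,0,0],
    [-0.043,-0.01,-0.095,0,0,0,0],
    [-0.05,-0.019,-0.095,0,0,0,0],
    [-0.055,-0.029,-0.095,0,0,0,0],
    [-0.057,-0.04,-0.095,0,0,0,0],
    [-0.0565,-0.051,-0.095,0,0,0,0],
    [-0.052,-0.061,-0.095,0,0,0,0],
    [-0.047,-0.071,-0.095,0,0,0,0],
    [-0.043,-0.076,-0.095,0,0,0,0],
    [-0.038,-0.0795,-0.095,0,0,0,0],
    [-0.038,-0.0795,-0.095,0,0,0,0],
    [-0.038,-0.0795,-0.095,0,0,0,0],
  ],
)

```text
t: 3.23
eef_pos: [0.4679, 0.0098, 0.0782]
ee_rot: [-0.001, -0.038, 0.999, -0.0]
ft_force: [-3.1, -0.8, 0.1]
opening: 0.0005
```

Call:
arm_command(
  moves=[
    [-0.03,0.01,0,0,0,0,0],
    [-0.03,0.01,0.03,0,0,0,0],
    [-0.03,0.01,0.07,0,0,0,0],
    [-0.03,0.01,0.09,0,0,0,0],
    [0,0.04,0.09,0,0,0,0],
    [0.02,0.075,0.09,0,0,0,0],
    [0.034,0.11,0.09,0,0,0,0],
    [0.034,0.12,0.09,0,0,0,0],
    [0.034,0.12,0.09,0,0,0,0],
    [0.034,0.12,0.05,0,0,0,0],
    [0.034,0.12,0.015,0,0,0,0],
    [0.034,0.12,0,0,0,0,0],
    [0.034,0.12,0,0,0,0,0],
  ],
)

```text
t: 4.32
eef_pos: [0.4985, 0.1286, 0.0752]
ee_rot: [-0.004, -0.038, 0.999, -0.001]
ft_force: [-0.7, -0.1, 0.5]
opening: 0.0005
```

Call:
arm_command(
  moves=[
    [-0.013,-0.002,0,0,0,0,0],
    [-0.025,-0.005,0,0,0,0,0],
    [-0.036,-0.002,0,0,0,0,0],
    [-0.046,0.002,0,0,0,0,0],
    [-0.055,0.009,0,0,0,0,0],
    [-0.062,0.018,0,0,0,0,0],
    [-0.065,0.029,0,0,0,0,0],
    [-0.066,0.04,0,0,0,0,0],
    [-0.064,0.051,0,0,0,0,0],
    [-0.06,0.062,0,0,0,0,0],
    [-0.057,0.067,0,0,0,0,0],
    [-0.053,0.071,0,0,0,0,0],
    [-0.053,0.071,0,0,0,0,0],
    [-0.053,0.071,0,0,0,0,0],
  ],
)

```text
t: 5.48
eef_pos: [0.45, 0.2015, 0.0785]
ee_rot: [0.0, -0.038, 0.999, -0.0]
ft_force: [0.4, -0.3, -0.3]
opening: 0.0006
```

Call:
arm_command(
  moves=[
    [0.006,0.003,0,0,0,0,0],
    [0.006,0.003,0,0,0,0,0],
    [-0.03,0,0,0,0,0,0],
    [-0.03,0,0.03,0,0,0,0],
    [-0.03,0,0.07,0,0,0,0],
    [-0.03,0,0.09,0,0,0,0],
    [0,0.03,0.09,0,0,0,0],
    [0.02,0.065,0.09,0,0,0,0],
    [0.038,0.1,0.09,0,0,0,0],
    [0.038,0.1185,0.09,0,0,0,0],
    [0.038,0.1185,0.09,0,0,0,0],
    [0.038,0.1185,0.05,0,0,0,0],
    [0.038,0.1185,0.015,0,0,0,0],
    [0.038,0.1185,0,0,0,0,0],
    [0.038,0.1185,0,0,0,0,0],
  ],
)

```text
t: 6.73
eef_pos: [0.4842, 0.3171, 0.0748]
ee_rot: [-0.004, -0.038, 0.999, -0.002]
ft_force: [-0.3, -0.7, 1.1]
opening: 0.0004
```

Call:
arm_command(
  moves=[
    [-0.013,0.003,0,0,0,0,0],
    [-0.025,0.005,0,0,0,0,0],
    [-0.036,0,0,0,0,0,0],
    [-0.046,-0.005,0,0,0,0,0],
    [-0.053,-0.014,0,0,0,0,0],
    [-0.058,-0.024,0,0,0,0,0],
    [-0.06,-0.035,0,0,0,0,0],
    [-0.06,-0.046,0,0,0,0,0],
    [-0.055,-0.056,0,0,0,0,0],
    [-0.05,-0.066,0,0,0,0,0],
    [-0.046,-0.07,0,0,0,0,0],
    [-0.042,-0.073,0,0,0,0,0],
    [-0.042,-0.073,0,0,0,0,0],
    [-0.042,-0.073,0,0,0,0,0],
    [-0.075,-0.065,0,0,0,0,0],
    [-0.075,-0.065,0.04,0,0,0,0],
    [-0.075,-0.065,0.08,0,0,0,0],
    [-0.075,-0.065,0.12,0,0,0,0],
    [-0.075,-0.065,0.16,0,0,0,0],
    [-0.075,-0.065,0.16,0,0,0,0],
  ],
)

```text
t: 8.4
eef_pos: [0.4165, 0.2572, 0.2461]
ee_rot: [0.006, -0.039, 0.999, 0.002]
ft_force: [0.3, 0.3, 0.3]
opening: 0.0003
```

Call:
arm_command(
  moves=[
    [-0.04,0.04,0,0,0,0,0],
    [-0.08,0.08,0,0,0,0,0],
    [-0.11,0.11,0,0,0,0,0],
    [-0.14,0.15,0,0,0,0,0],
    [-0.16,0.19,0,0,0,0,0],
    [-0.18,0.23,0,0,0,0,0],
    [-0.18,0.27,0,0,0,0,0],
    [-0.18,0.29,0,0,0,0,0],
    [-0.18,0.29,0,0,0,0,0],
    [-0.18,0.29,0,0,0,0,0],
  ],
)

```text
t: 9.23
eef_pos: [0.231, 0.5489, 0.2377]
ee_rot: [-0.0, -0.04, 0.999, 0.001]
ft_force: [-0.6, 0.3, 0.6]
opening: 0.0005
```

```bash
python3 - <<'E'
from h import *
a=save('top','t3.png')[:,:,::-1];b=save('side','s3.png')[:,:,::-1]
g=lambda i:cv2.convertScaleAbs(cv2.resize(i,None,fx=5,fy=5,interpolation=cv2.INTER_CUBIC),alpha=1.5)
cv2.imwrite('pics/f.png',np.vstack([g(a[172:226,160:285]),g(b[160:222,155:280])]))
print(state()['t'],state()['ft_force'])
E
```

```text
9.3333 [ 0.25771818 -0.33441693  0.48507323]
```

View pics/f.png

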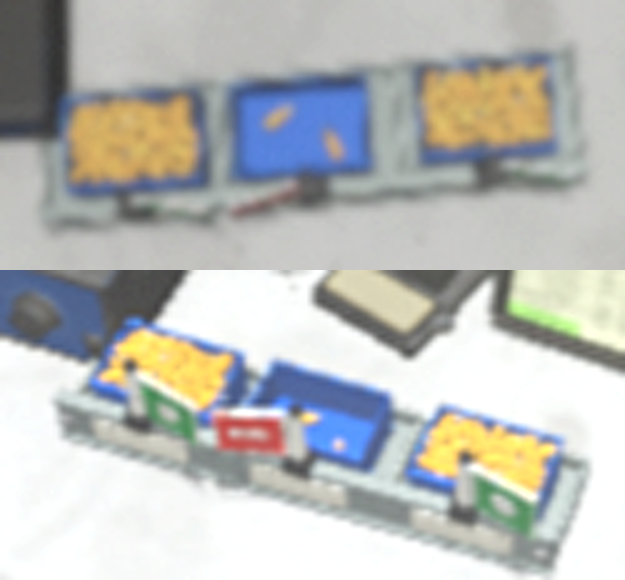

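```bash
python3 -c "from bench import *;sign_off()"
```

```text
the job is handed in; nothing more can be done
```

I pushed all three tags over to the other stop with the closed fingertips, then backed the arm clear and handed the job in at about 9.3 s. No verdict came back.

- **Tags:** The left and right bins are full and now show green. The middle bin, with only two standoffs, shows red. The final top and side pictures confirm all three at or near their stops.
- **Bins and other things:** In the last pictures, cropped to the rack, the bins are in their bays. I did not recheck the other loose objects afterwards, but the fingers stayed around the rack.
- **Forces:** The highest reading after any move was about 3 N, when the right tag was held against its stop. At the end it was near zero, with the arm touching nothing.
- **Discrepancies:** The pin caps measured 98–102 mm high against the stated 97 mm. The outer pins came out 236 mm apart against 240 mm. Both were good enough for pushing. By eye, the two green tags sit 2–5° flatter than the nominal 15° at the stop, which I put down to reading small, blurred crops.

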